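# Hang up the headset and refit the roller mixer's knob

### The job

The speed knob of the vial roller mixer has come off. First lift away the headset that stands over the bare shaft, hang it over the bar of the steel rail with one ear cup on each side, and let go of it. Then turn the knob so that its D-shaped bore matches the D-shaped shaft, push it fully onto the shaft and press it down, sinking the sprung shaft as far as it will go; finish while still holding the knob pressed down, with the headset hanging on the rail and the bottle, the vial and the tray left where they are.

Things in the scene. Friction and masses are not known exactly. Their poses are not given: they have to be found in the camera images.
- headset: Telephone headset: rigid grey arch, two black ear cups, 0.17 kg, standing on its cups on the mixer's deck over the shaft. Origin: midway between the cups, at their undersides; z up, y from cup to cup. Cups 46 (x) x 24 (y) x 62 mm tall, centred at y = +-62 mm, 98 mm free between. Band 20 mm wide, flat for y = +-45 mm: underside at z = 140, top at 145 mm.
- headset_top (a point): Centre of the top of the black padded block on the headset's band, the place to grip: 24 (x) x 46 (y) mm, from 145 to 169 mm above the undersides of the cups (this point: 169 mm). Axes as the headset's. Fingertips that stay above the band's top cannot meet the rail's bar when hanging it.
- rail_mid (a point): Middle of the bar of a fixed steel rail: round, 12 mm diameter, 240 mm long along this point's y, centre line 155 mm above the table; a post at each end (feet 70 mm wide). z up. The headset hangs with its cups either side of the bar (headset y along this point's x, either way round); its block top then lies 35 mm above this point, its cups 21 mm above the table.
- mixer: Grey roller mixer, fixed, 240 (x) x 280 (y) mm, flat deck 55 mm above the table; four black rollers with two vials (to 95 mm above the table) on its rear (+x) part. Origin: centre of its underside. The shaft stands on the deck at x = -70 mm, y = 0.
- shaft_tip (a point): Centre of the top of the upright steel D-shaft, on its axis, 33 mm above the deck (88 above the table) when up. z up; +x is the way the flat faces. 16 mm diameter, flat 3 mm from the axis, top 4 mm tapered by 2.5 mm all round. Round collar at its foot, 42 mm diameter, 5 mm thick, with a small tab on the flat's side. Its turned position varies; it is stiff to turn (0.4 N m).
- shaft (a joint): How far the shaft is pressed down, m: 0 up, 0.008 fully down (a stop). A spring pushes it up with about 4 N at the top and 10 N at the bottom.
- knob: Loose black knob, 50 g, right side up on the table. Origin: centre of its underside, z up. Skirt 45 mm diameter, 22 mm high; on it a bar grip along x, 42 (x) x 14 (y) mm, z = 22 to 40 mm. D-shaped bore from below, 18 mm deep, 18.4 mm diameter, flat 4.2 mm from the axis on the +x side: goes on only with knob +x along shaft +x within 0.15 rad. Fully on, its underside is 18 mm below the shaft's tip.
- knob_nose (a point): End of the pointer nose that juts from the knob's skirt on the side of the bore's flat: 32.5 mm from its axis along the knob's +x, 17 mm above its underside.
- gel: Clear hand gel bottle, 56 mm diameter, 130 mm tall; origin under its centre. To be left alone.
- vial: Small amber vial, 32 mm diameter, 45 mm tall; origin under its centre. To be left alone.
- tray: Open grey-brown tray, 110 x 180 mm, 40 mm tall; origin under its centre. To be left alone.
Not all that is in view belongs to the job. Leave any pink or purple look-alike of the knob alone.

How it is judged:
By the outcome, as a careful person would: the job done as asked, in the order asked, and still so for the second after the job is handed in, while the arm keeps its last pose, push and grip.
It also fails if it takes over 54 s, if anything falls off the work surface, if the arm or the gripper's body presses on something with over 40 N, if the wrist force passes 120 N, or if a joint passes its speed limit or range.

### The arm

A 6-joint arm with a two-finger parallel gripper is mounted at the origin on the work surface. World frame = base frame: x ahead of the robot, y to its left, z up, the work surface at z = 0. Lengths are in m, angles in rad, forces in N, time in s.
With the tool pointing down it reaches from about 0.325 to 0.75 m from the base axis. Payload 7.6 kg.
Tool frame: the origin (TCP) lies at the very end of the fingers, on their centre line; the grasp point (between the pads) lies 19 mm behind it; z points along the fingers, y is the direction in which the jaws open and shut (so a half turn about z gives the same grasp; the last joint's range is limited). The gripper opens to 85 mm and grips with 20 to 120 N. Pads are 22 mm wide; open, the fingers measure 114 mm over their backs; the gripper's body (76 mm by 85 mm) begins 54 mm behind the grasp point. The pads swing forward as they close: fully open they stand 13 mm farther back than shut.
Start: joints at [1.112, 0.052, 1.401, -0, 1.689, -0.07], TCP at [0.199, 0.486, 0.231] pointing down, gripper open.
Joint ranges: [-2.9, 2.9], [-0.91, 2.17], [0.12, 2.37], [-1.06, 4.2], [0.26, 2.73], [-2.93, 2.93]. Speed limits (rad/s): [2.57, 2.57, 3.01, 3.14, 3.14, 3.14].

### API

Orientations are given as a unit quaternion [w, x, y, z].
In Python, from bench import bot gives the robot as it stands. The module is installed in compiled form; this text tells all that it offers. Calls block until the motion is done:
- bot.move_to(position, orientation): joint-space move of the TCP to a pose.
- bot.move_l(position, max_speed=0.15, orientation=None, threshold=None): straight line of the TCP; orientation=None keeps the orientation; max_speed is the mean speed in m/s. With threshold (N) it stops when the force on the tool has changed by that much, and returns True; else False.
- bot.move_j(angles): joint-space move.
- bot.set_gripper(opening): finger opening in m; the grip force is fixed at half the most; returns when the fingers have stopped.
- bot.dwell(seconds).
- bot.solve_ik(position, orientation): joint angles nearest the present ones, or None.
- bot.observe(): the state.
- bot.get_image(name): name is "scene" or "top" or "wrist"; returns a dict with "image" (480x640x3 uint8, blue, green, red), "fx", "fy", "cx", "cy" (pixels), "cam_to_world" (4x4, takes a point from camera to world coordinates). Camera axes: x right, y down, z forward; pixel columns grow to the right and rows downward; lengths in m; the calibration is good to about 2 mm. A picture is of the moment at which its call begins. There is no depth.
A pose or a line that the arm cannot do raises bot.PlanningError and nothing moves.
- bot.close_job(): hands the job in, once; it reports no verdict.
The state is a dict: "clock": time; "q": joint angles; "joint_velocities": joint speeds; "effort": joint torques, N m; "position": TCP position; "tcp_rot": TCP orientation; "wrist_force": force on the tool from outside, world axes, zero at the start; "torque": the same for the moment, N m; "width": finger opening in m.
Only numpy, scipy, OpenCV 4.12 (cv2) and the standard library are available. Lean on these libraries where they do the work, as an engineer would, in place of code of your own. Each camera call takes 0.05 s, during which the arm holds its last target.

## Working session

There is one attempt and no reset: what is moved stays moved. The work goes in short steps, each a Python script; the robot and the scene stay as the last script left them, time stands still between calls to the robot, and variables do not carry over. Pictures are saved under pics/ and viewed, and the job is handed in when it is done.

```bash
mkdir -p pics; ls
python3 - <<'E'
from bench import bot
import cv2,numpy as np,pickle
o=bot.observe();print(o)
d={}
for n in("scene","top","wrist"):
    r=bot.get_image(n);d[n]=r;cv2.imwrite(f"pics/{n}0.png",r["image"]);print(n,r["fx"],r["cx"],np.round(r["cam_to_world"],3).tolist())
pickle.dump(d,open("im0.pkl","wb"))
E
```

```text
pics
{'clock': 0.0, 'q': array([ 1.11167145e+00,  5.28280969e-02,  1.40172705e+00,  6.22277413e-06,
        1.68860758e+00, -7.02693882e-02]), 'joint_velocities': array([ 8.26870933e-04, -1.87552037e-04, -1.39053452e-03, -5.59960732e-04,
        1.72154909e-03, -9.63556159e-06]), 'effort': array([-7.82291590e-05, -3.81659567e+01, -3.60188949e+01, -1.94949357e-04,
        6.13203185e-03,  1.67632965e-05]), 'position': array([0.19887062, 0.48554835, 0.23047579]), 'tcp_rot': array([-2.08361711e-04,  1.93204678e-01,  9.81158161e-01, -7.56887996e-04]), 'wrist_force': array([ 1.36765272, -0.41076398,  0.78193903]), 'torque': array([ 0.04611323,  0.06143939, -0.00623108]), 'width': 0.08513528232752618}
scene 455.3342744324441 315.55271582616024 [[-0.029, 0.509, -0.86, 1.406], [0.999, -0.007, -0.038, -0.004], [-0.026, -0.861, -0.509, 0.685], [0.0, 0.0, 0.0, 1.0]]
top 471.16625669848014 323.28322227553065 [[0.004, -0.983, 0.184, 0.343], [-1.0, -0.003, 0.006, -0.051], [-0.005, -0.184, -0.983, 1.325], [0.0, 0.0, 0.0, 1.0]]
wrist 393.7471666884424 316.59794055830713 [[0.379, 0.885, 0.272, 0.129], [0.926, -0.362, -0.113, 0.514], [-0.001, 0.295, -0.956, 0.374], [0.0, 0.0, 0.0, 1.0]]
```

View pics/scene0.png

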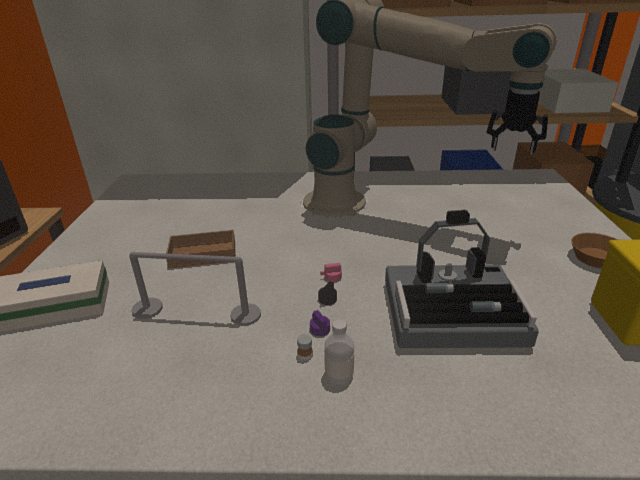

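View pics/top0.png

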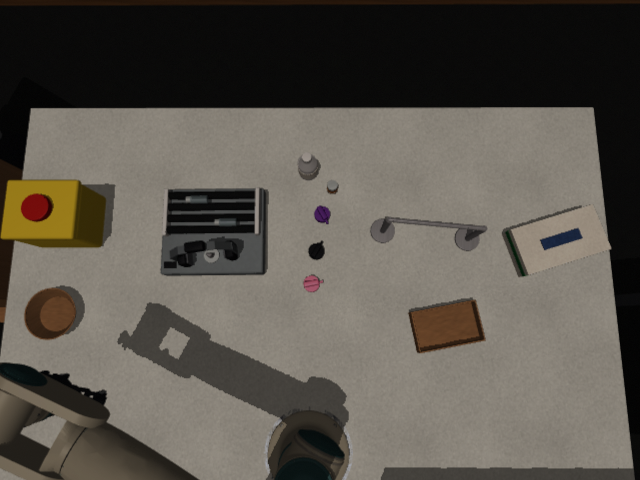

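View pics/wrist0.png

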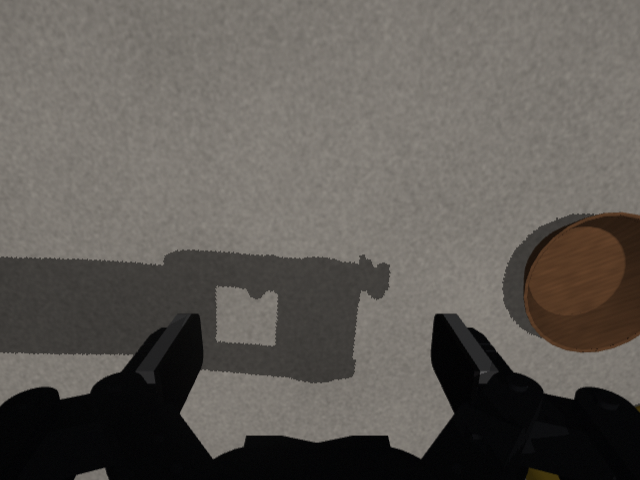

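Scene: headset block at scene (458,216) and top (195,245). The rail bar runs from (387,219) to (485,229) in top. Candidates for the knob in top are black (317,250), purple (322,214) and pink (312,283); in scene they are black (327,297), purple (320,323) and pink (331,272). The description says black, so I choose (317,250) and check it in close crops.

Run:
```python
import pickle,cv2,numpy as np
d=pickle.load(open("im0.pkl","rb"))
t=d["top"]["image"];s=d["scene"]["image"]
a=cv2.resize(t[180:285,155:275],(400,350),interpolation=2)
b=cv2.resize(t[195:300,280:400],(400,350),interpolation=2)
c=cv2.resize(s[195:300,380:540],(400,250),interpolation=2)
e=cv2.resize(s[255:340,280:400],(400,250),interpolation=2)
cv2.imwrite("pics/crop0.png",np.clip(1.6*np.vstack([np.hstack([a,b]),np.hstack([c,e])]).astype(float),0,255).astype(np.uint8))
```

```text
(no output)
```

View pics/crop0.png

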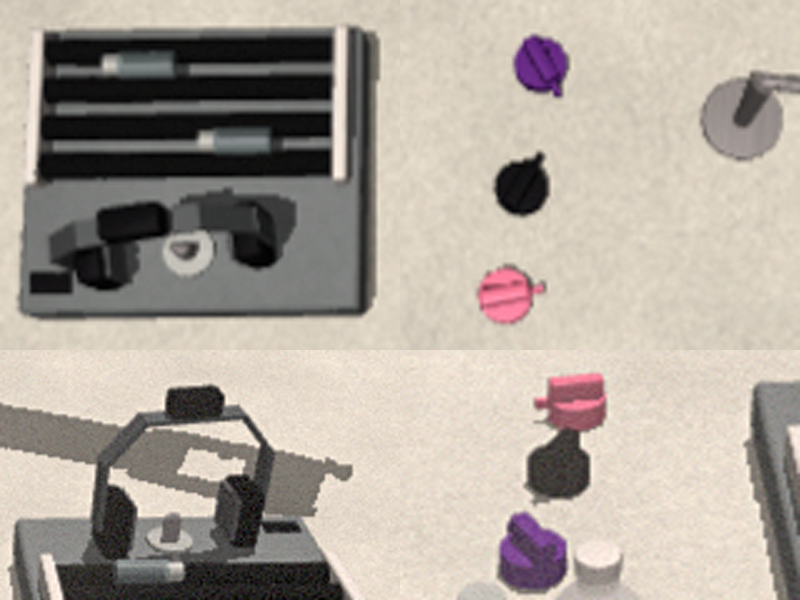

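The black knob at top (317,250) is the target. Its nose points up-right in top, i.e. +x, −y. The headset straddles the pale collar at (212,255), and the block is at about (195,245). Next I measure roughly by casting rays.

```bash
cat > h.py <<'E'
import cv2,numpy as np,pickle
def ray(r,u,v):
    T=np.array(r["cam_to_world"]);d=T[:3,:3]@np.array([(u-r["cx"])/r["fx"],(v-r["cy"])/r["fy"],1.]);return T[:3,3],d
def onz(r,u,v,z):
    o,d=ray(r,u,v);return o+d*(z-o[2])/d[2]
def tri(r1,p1,r2,p2):
    o1,d1=ray(r1,*p1);o2,d2=ray(r2,*p2)
    A=np.stack([d1,-d2],1);k=np.linalg.lstsq(A,o2-o1,rcond=None)[0]
    a=o1+k[0]*d1;b=o2+k[1]*d2;return (a+b)/2,np.linalg.norm(a-b)
def quat(yaw): # tool down, tool y axis at angle yaw in world xy
    from scipy.spatial.transform import Rotation as R
    y=np.array([np.cos(yaw),np.sin(yaw),0]);z=np.array([0,0,-1.]);x=np.cross(y,z)
    q=R.from_matrix(np.stack([x,y,z],1)).as_quat();return [q[3],q[0],q[1],q[2]]
def proj(r,p):
    T=np.linalg.inv(r["cam_to_world"]);c=T[:3,:3]@np.asarray(p)+T[:3,3];return np.array([r["fx"]*c[0]/c[2]+r["cx"],r["fy"]*c[1]/c[2]+r["cy"]])
def gh(im): return cv2.cvtColor(im,cv2.COLOR_BGR2HSV)
E
python3 - <<'E'
import sys;sys.path.insert(0,'.')
from h import *
d=pickle.load(open("im0.pkl","rb"));t=d["top"];s=d["scene"]
np.set_printoptions(precision=4,suppress=True)
print("block z.224",onz(t,195,244,.224), "tri",tri(t,(195,244),s,(458,215)))
print("rail",onz(t,387,219,.155),onz(t,485,229,.155)," scene",onz(s,133,254,.155),onz(s,242,260,.155))
print("collar",onz(t,212,255,.06)); print("knob",onz(t,317,251,.02),onz(t,322,240,.017))
print("mixer deck",[onz(t,*p,.055) for p in((161,274),(265,274),(265,188),(167,190))])
print("tray",onz(t,446,325,.02),"gel",onz(t,308,165,.06),"vial",onz(t,332,186,.045),"pink",onz(t,312,284,.03),"purple",onz(t,322,214,.03))
m=(t["image"].max(2)<45).astype(np.uint8)[236:256,170:222]
print(tri(t,(387,219),s,(242,260)),tri(t,(485,229),s,(133,254)))
E
```

```text
block z.224 [0.5189 0.2596 0.224 ] tri (array([0.5204, 0.2643, 0.2181]), np.float64(0.005839297015844857))
rail [ 0.5955 -0.2054  0.155 ] [ 0.5703 -0.4521  0.155 ]  scene [ 0.5696 -0.4459  0.155 ] [ 0.5962 -0.199   0.155 ]
collar [0.5151 0.2581 0.06  ]
knob [ 0.5326 -0.0256  0.02  ] [ 0.5644 -0.0395  0.017 ]
mixer deck [array([0.4636, 0.3949, 0.055 ]), array([0.4645, 0.1137, 0.055 ]), array([0.7048, 0.12  , 0.055 ]), array([0.6984, 0.3938, 0.055 ])]
tray [ 0.3309 -0.3769  0.02  ] gel [0.7705 0.0003 0.06  ] vial [ 0.7139 -0.0672  0.045 ] pink [ 0.4399 -0.0127  0.03  ] purple [ 0.6364 -0.0393  0.03  ]
(array([ 0.5951, -0.2024,  0.1545]), np.float64(0.006129555340188057)) (array([ 0.5693, -0.449 ,  0.1554]), np.float64(0.005697565255292679))
```

Run:
```python
import sys;sys.path.insert(0,'.')
from h import *
from bench import bot
bot.move_to([0.525,0.26,0.37],quat(np.pi/2))
r=bot.get_image("wrist");pickle.dump(r,open("w1.pkl","wb"));cv2.imwrite("pics/w1.png",r["image"])
o=bot.observe();print(o["clock"],o["q"],o["position"],proj(r,[.519,.26,.224]))
```

```text
1.75 [ 3.98435863e-01  2.50525733e-01  9.07638418e-01  1.68709308e-04
  1.98412308e+00 -1.17353956e+00] [0.52443389 0.26084387 0.36960913] [316.16353207 219.8788188 ]
```

View pics/w1.png

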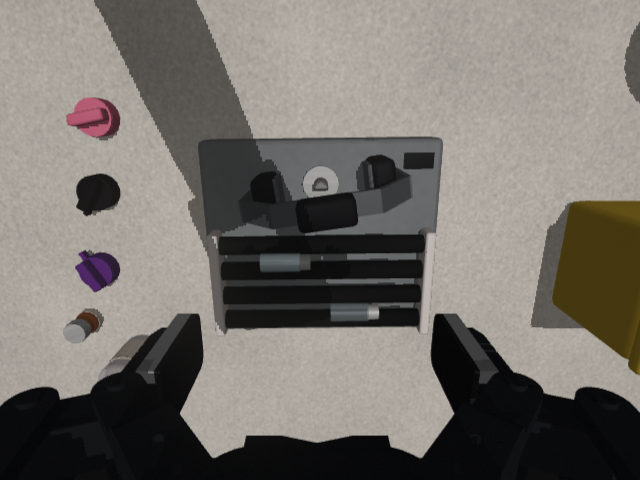

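Run:
```python
from h import *
r=pickle.load(open("w1.pkl","rb"));im=r["image"]
a=cv2.resize(im[140:240,230:420],(760,400),interpolation=2)
a=np.clip(255*(a/255.)**.5,0,255).astype(np.uint8)
cv2.imwrite("pics/w1c.png",a)
b=cv2.resize(im[150:240,60:140],(533,600),interpolation=2);cv2.imwrite("pics/w1k.png",np.clip(255*(b/255.)**.5,0,255).astype(np.uint8))
```

```text
(no output)
```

View pics/w1c.png

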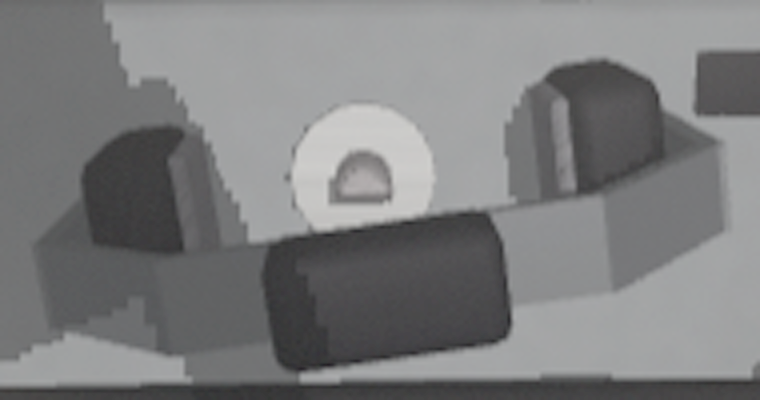

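View pics/w1k.png

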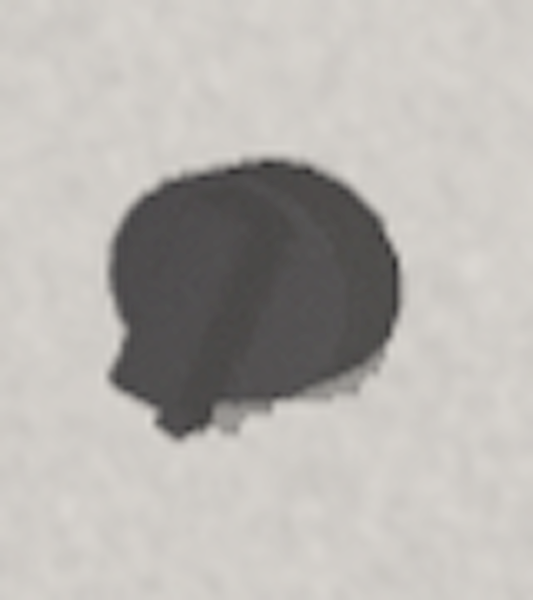

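Block outline: the far top edge runs (285,370)-(505,340) in the crop and the near bottom edge (270,245)-(490,212). The shaft flat faces image-down (+x) with its D at crop (362,180). The knob nose is at crop (180,430). Now I compute these.

Run:
```python
from h import *
np.set_printoptions(precision=4,suppress=True)
r=pickle.load(open("w1.pkl","rb"));t=pickle.load(open("im0.pkl","rb"))["top"]
c=lambda x,y:(230+(x+.5)/4-.5,140+(y+.5)/4-.5)
f=[onz(r,*c(*p),.224) for p in((288,371),(505,341))]
n=[onz(r,*c(*p),.200) for p in((268,247),(490,212))]
print(f,n)
fa=np.array(f);y=fa[1]-fa[0];print("yaw",np.degrees(np.arctan2(y[1],y[0])))
y2=n[1]-n[0];print(np.degrees(np.arctan2(y2[1],y2[0])))
u=y[:2]/np.linalg.norm(y[:2]);nx=np.array([u[1],-u[0]])
mf=fa.mean(0)[:2];mn=np.mean(n,0)[:2];print(mf,mn,"width",(mf-mn)@nx,"len",np.linalg.norm(y), "centre",(mf+mn)/2)
# block left/right extremes at top z
l=onz(r,*c(275,310),.212);rr=onz(r,*c(511,280),.212);print(l,rr)
# bands right: edge pts at z .2
b=[onz(r,*c(*p),.2) for p in((505,208),(600,195),(515,303),(612,291))];print(b)
print("shaft tip",onz(r,*c(362,178),.088),"collar",onz(r,*c(363,172),.06))
k=lambda x,y:(60+x/6.667,150+y/6.667)
print("knob nose",onz(r,*k(180,432),.017),"skirt c",onz(r,*k(228,290),.022))
```

```text
[array([0.5288, 0.2489, 0.224 ]), array([0.5228, 0.2901, 0.224 ])] [array([0.5095, 0.2442, 0.2   ]), array([0.5024, 0.2887, 0.2   ])]
yaw 98.21810003825208
99.1237012504507
[0.5258 0.2695] [0.5059 0.2665] width 0.020097783962164488 len 0.04156831780553941 centre [0.5159 0.268 ]
[0.5197 0.246  0.212 ] [0.5137 0.2921 0.212 ]
[array([0.5016, 0.2917, 0.2   ]), array([0.4989, 0.3106, 0.2   ]), array([0.521 , 0.2944, 0.2   ]), array([0.5185, 0.314 , 0.2   ])]
shaft tip [0.5123 0.2642 0.088 ] collar [0.5147 0.2647 0.06  ]
knob nose [ 0.5628 -0.0355  0.017 ] skirt c [ 0.5342 -0.0188  0.022 ]
```

Run:
```python
from h import *
from bench import bot
q=quat(np.radians(98.5))
bot.move_to([.5165,.268,.245],q)
bot.move_l([.5165,.268,.203],max_speed=.1)
bot.set_gripper(.03)
o=bot.observe();print(o["clock"],o["position"],o["width"],o["wrist_force"])
bot.move_l([.5165,.268,.36],max_speed=.2)
o=bot.observe();print(o["clock"],o["q"],o["width"],o["wrist_force"])
r=bot.get_image("wrist");cv2.imwrite("pics/w2.png",r["image"]);pickle.dump(r,open("w2.pkl","wb"))
r=bot.get_image("scene");cv2.imwrite("pics/s2.png",r["image"])
```

```text
3.3333 [0.51682281 0.26839086 0.20400287] 0.04483609680092869 [0.62455213 1.60209181 4.04649517]
4.2667 [ 4.15081074e-01  2.33511348e-01  9.50639225e-01 -7.98437784e-05
  1.96058525e+00 -1.30397490e+00] 0.04468717852729425 [ 0.67937058  0.24088609 -2.25274502]
```

View pics/w2.png

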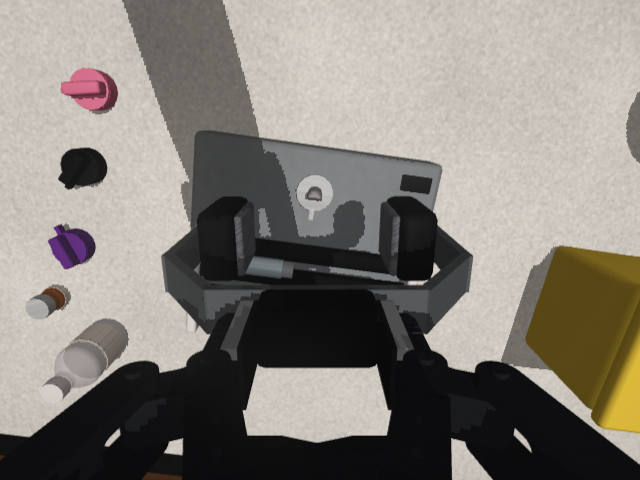

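View pics/s2.png

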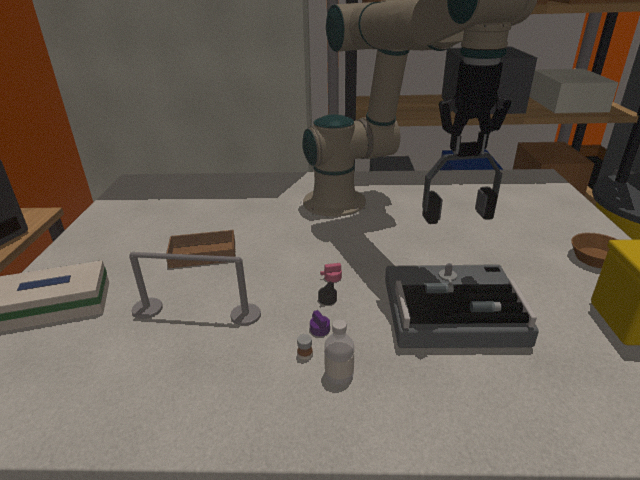

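Headset is held square (width 45 mm), cups at scene (432,208) and (486,203). The shaft with its collar tab shows at wrist (313,195). On to the rail.

Run:
```python
from h import *
from bench import bot
bot.move_to([.5825,-.326,.36],quat(np.radians(-6)))
o=bot.observe();print(o["clock"],o["q"],o["width"],o["wrist_force"])
for n in("wrist","scene","top"):
    r=bot.get_image(n);cv2.imwrite(f"pics/{n}3.png",r["image"]);pickle.dump(r,open(n+"3.pkl","wb"))
```

```text
6.5083 [-5.63782397e-01  5.19239816e-01  5.86111309e-01  2.66683550e-04
  2.03592773e+00 -4.61019902e-01] 0.04449930692612417 [-0.15433045  0.26619142 -1.23631158]
```

View pics/wrist3.png

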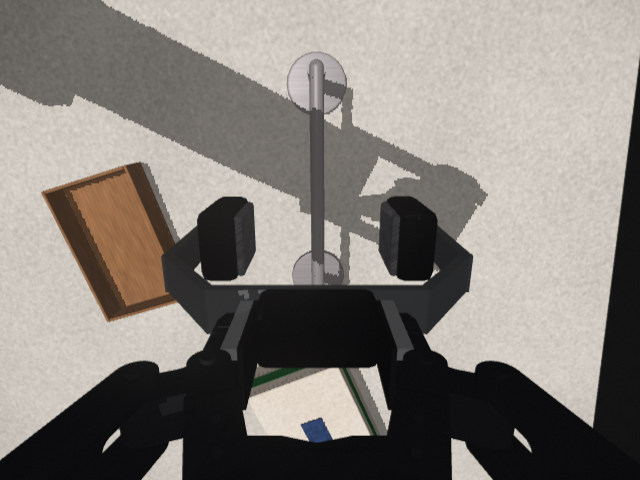

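View pics/scene3.png

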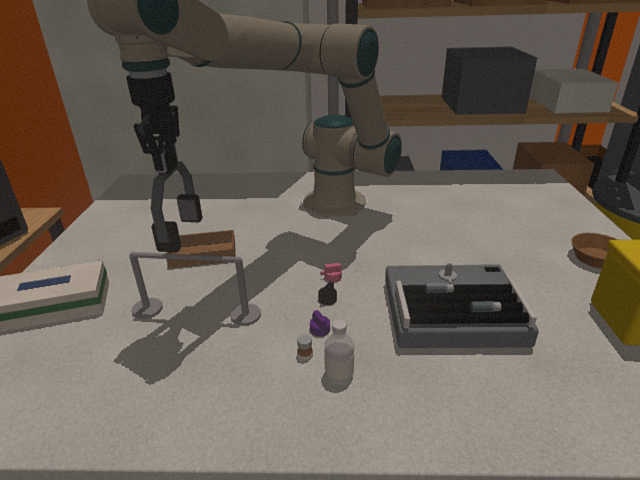

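The bar (column 317) lies centred between the cups (inner faces at columns 253 and 382). Lowering.

Run:
```python
from h import *
from bench import bot
bot.move_l([.5825,-.326,.19],max_speed=.2)
hit=bot.move_l([.5825,-.326,.166],max_speed=.04,threshold=3)
o=bot.observe();print(hit,o["clock"],o["position"],o["width"],o["wrist_force"])
for n in("wrist","scene"):
    r=bot.get_image(n);cv2.imwrite(f"pics/{n}4.png",r["image"]);pickle.dump(r,open(n+"4.pkl","wb"))
```

```text
True 8.1667 [ 0.58244907 -0.32598195  0.16984305] 0.04465367305925405 [-0.26394186  0.04808513  4.79111003]
```

View pics/scene4.png

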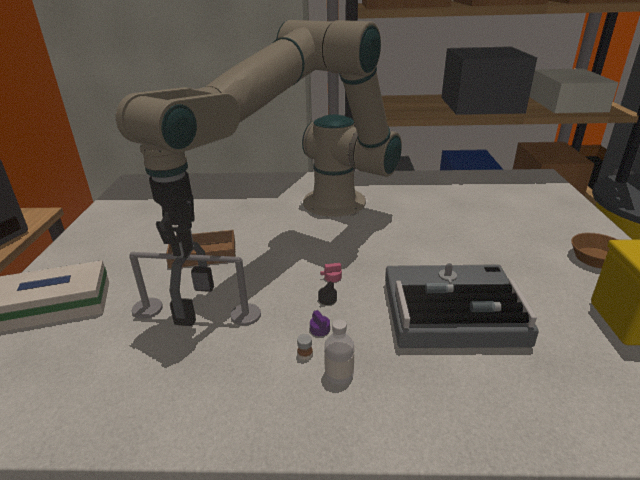

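Run:
```python
from h import *
from bench import bot
bot.set_gripper(.07)
bot.move_l([.5825,-.326,.25],max_speed=.15)
r=bot.get_image("scene");cv2.imwrite("pics/scene5.png",r["image"]);
bot.move_to([.54,-.022,.26],quat(np.radians(62)))
for n in("wrist","scene"):
    r=bot.get_image(n);cv2.imwrite(f"pics/{n}6.png",r["image"]);pickle.dump(r,open(n+"6.pkl","wb"))
o=bot.observe();print(o["clock"],o["q"])
```

```text
10.65 [-1.10874248e-01  9.20419607e-02  1.30286498e+00 -1.49855566e-04
  1.74716645e+00 -1.19066128e+00]
```

View pics/scene6.png

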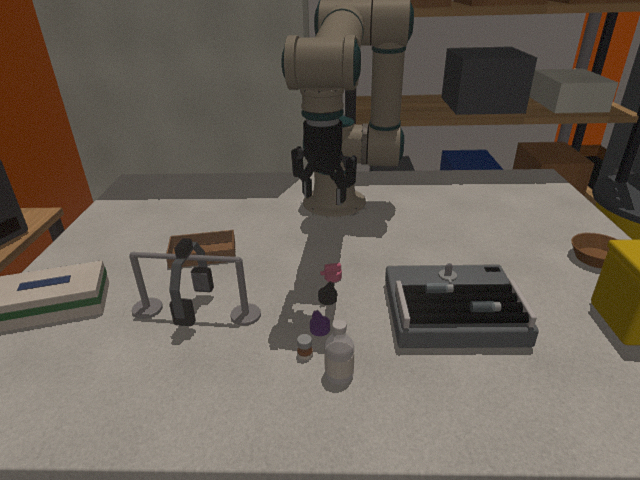

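View pics/wrist6.png

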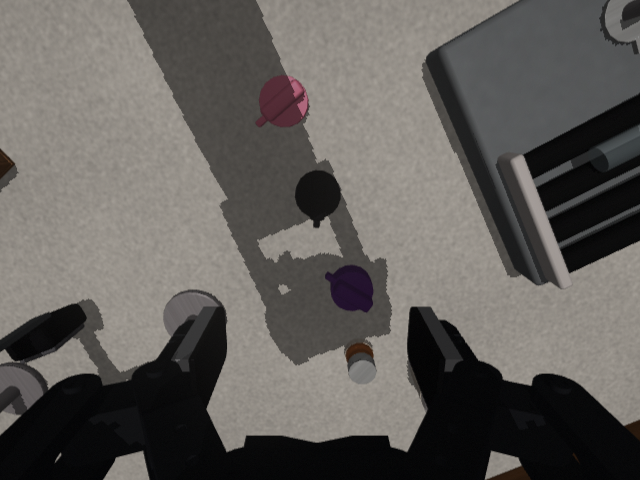

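Headset hangs on the bar, at scene (183,275). The black knob is at wrist (318,194) with its nose at (317,226), pointing almost straight down the image. Measuring it now.

Run:
```python
from h import *
np.set_printoptions(precision=4,suppress=True)
r=pickle.load(open("wrist6.pkl","rb"));im=r["image"]
b=im[160:240,280:360].astype(float)
b=np.clip(255*(b/90.)**.5,0,255).astype(np.uint8);cv2.imwrite("pics/k6.png",cv2.resize(b,(600,600),interpolation=2))
m=(im.max(2)<38).astype(np.uint8);n,l,st,ce=cv2.connectedComponentsWithStats(m)
i=l[194,318];print(st[i],ce[i])
mm=(l==i).astype(np.uint8)
core=cv2.morphologyEx(mm,cv2.MORPH_OPEN,cv2.getStructuringElement(cv2.MORPH_ELLIPSE,(19,19)))
c=max(cv2.findContours(core,0,2)[0],key=cv2.contourArea);e=cv2.fitEllipse(c);print("ellipse",e)
ys,xs=np.nonzero(mm&(1-core)); sel=ys>ce[i][1]+18;print("nose",xs[sel].mean(),ys[sel].max(),xs[sel].min(),xs[sel].max())
C=onz(r,*e[0],.015);print(C)
N=onz(r,xs[sel].mean(),ys[sel].max()+.5,.017);print(N,np.linalg.norm((N-C)[:2]),np.degrees(np.arctan2(*(N-C)[1::-1])))
```

```text
[ 295  171   45   56 1744] [317.285  194.9318]
ellipse ((317.3034362792969, 194.22879028320312), (43.94601058959961, 47.314971923828125), 2.3244893550872803)
nose 316.48979591836735 226 311 323
[ 0.5337 -0.0193  0.015 ]
[ 0.5621 -0.0353  0.017 ] 0.032578655948602396 -29.515651067923393
```

View pics/k6.png

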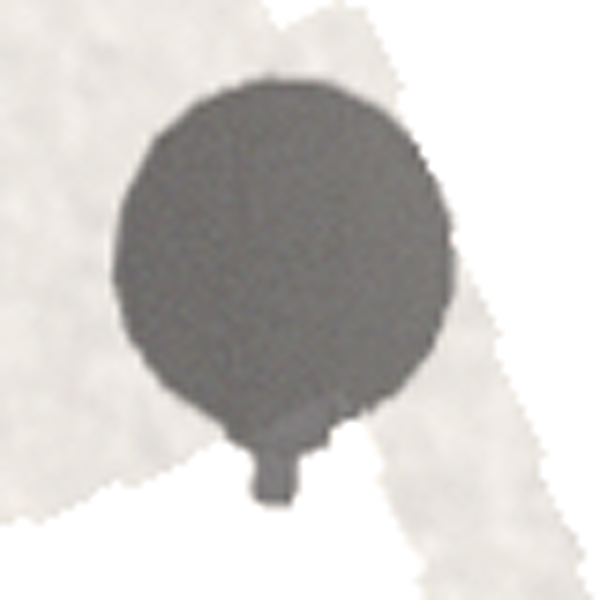

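Run:
```python
from h import *
from bench import bot
q=quat(np.radians(60.2)); p=[.5337,-.0193]
bot.set_gripper(.05)
bot.move_to([*p,.07],q)
hit=bot.move_l([*p,.0245],max_speed=.06,threshold=4)
o=bot.observe();print(hit,o["position"],o["wrist_force"])
bot.set_gripper(.0)
o=bot.observe();print(o["clock"],o["position"],o["width"],o["wrist_force"])
bot.move_l([*p,.15],max_speed=.15)
o=bot.observe();print(o["clock"],o["position"],o["width"],o["q"])
for n in("wrist","scene"):
    r=bot.get_image(n);cv2.imwrite(f"pics/{n}7.png",r["image"]);pickle.dump(r,open(n+"7.pkl","wb"))
```

```text
False [ 0.53398975 -0.01934147  0.02485452] [-0.32861273 -0.07545798 -0.70112528]
13.0917 [ 0.53404524 -0.01930576  0.02501728] 0.012300355686342985 [0.34485115 0.17523647 2.76767086]
14.075 [ 0.53309337 -0.01925958  0.14868388] 0.012446460100178337 [-1.05339209e-01  1.18427995e-01  1.49600638e+00 -3.52313615e-06
  1.52934814e+00 -1.15596526e+00]
```

View pics/wrist7.png

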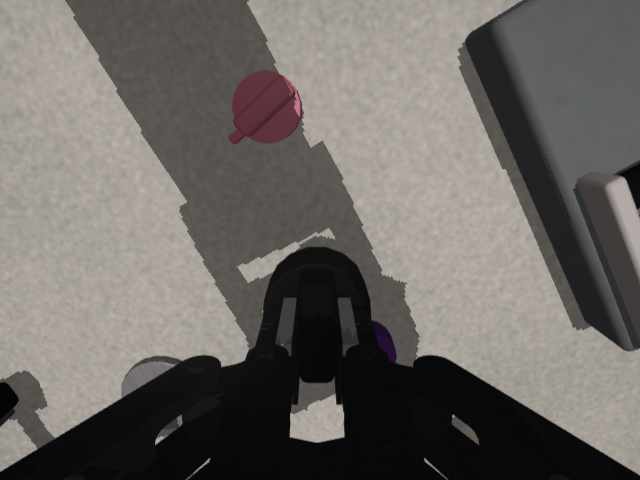

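Run:
```python
from h import *
np.set_printoptions(precision=4,suppress=True)
r=pickle.load(open("wrist7.pkl","rb"));im=r["image"]
b=im[230:400,240:400].astype(float)
cv2.imwrite("pics/k7.png",cv2.resize(np.clip(255*(b/90.)**.5,0,255).astype(np.uint8),(565,600),interpolation=2))
a=np.radians(60.2-90);kx=np.array([np.cos(a),np.sin(a)]);tcp=np.array([.53309,-.01926]);z=.14868-.0250
for v,h in((247,0),(267,.022)):
    P=onz(r,317,v,z+h);print(v,P,(P[:2]-tcp)@kx,(P[:2]-tcp)@[-kx[1],kx[0]])
r2=pickle.load(open("w2.pkl","rb"))
```

```text
247 [ 0.5138 -0.0087  0.1237] -0.02196859332282237 -0.0003803693796022613
267 [ 0.515  -0.0094  0.1457] -0.020571844851945794 -0.00038110669794674264
```

View pics/k7.png

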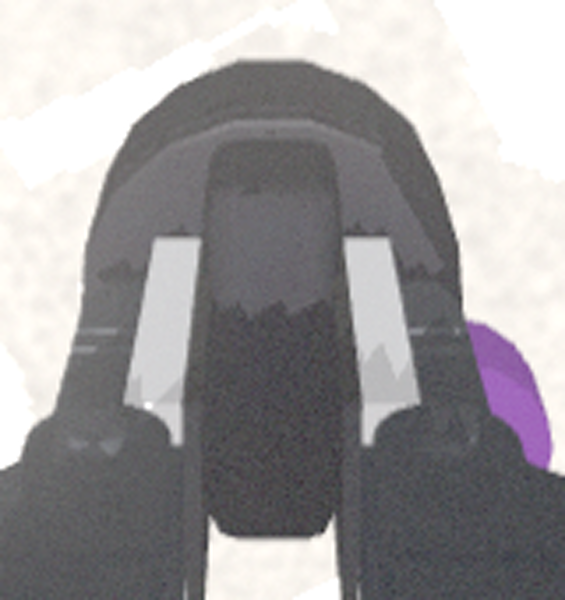

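Run:
```python
from h import *
r=pickle.load(open("w2.pkl","rb"));im=r["image"]
b=im[165:235,280:350].astype(float)
cv2.imwrite("pics/sh2.png",cv2.resize(np.clip(255*(b/255.)**.5,0,255).astype(np.uint8),(560,560),interpolation=2))
```

```text
(no output)
```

View pics/sh2.png

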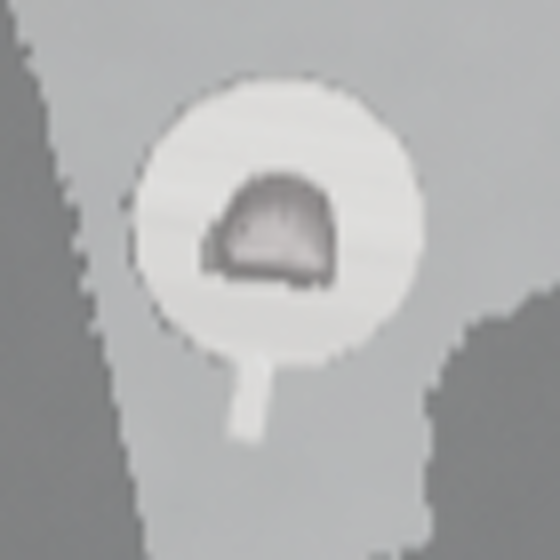

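```bash
cat > sh.py <<'E'
from h import *
np.set_printoptions(precision=4,suppress=True)
def shaft(r,tab,col,tip=None,tabz=.0575):
    C=onz(r,*col,.06);T=onz(r,*tab,tabz);v=(T-C)[:2]
    print("collar",C,"tab",T,np.linalg.norm(v),"yaw",np.degrees(np.arctan2(v[1],v[0])))
    return C
E
python3 - <<'E'
from sh import *
r=pickle.load(open("w2.pkl","rb"))
k=lambda x,y:(280+(x+.5)/8-.5,165+(y+.5)/8-.5)
shaft(r,k(246,438),k(280,222))
shaft(r,k(246,438),k(280,222),tabz=.06)
a=onz(r,*k(220,276),.0875);b=onz(r,*k(335,286),.0875)
a=onz(r,*k(225,270),.088);b=onz(r,*k(320,278),.088);v=(b-a)[:2];print("flat normal",np.degrees(np.arctan2(v[1],v[0]))-90,np.linalg.norm(v))
E
```

```text
collar [0.5155 0.2648 0.06  ] tab [0.5477 0.2646 0.0575] 0.032235411509473476 yaw -0.37435946199826464
collar [0.5155 0.2648 0.06  ] tab [0.5471 0.2646 0.06  ] 0.03164078358667187 yaw -0.46546119608310826
flat normal 3.659727812920295 0.012652717196142133
```

Run:
```python
from sh import *
from bench import bot
bot.move_to([.585,.265,.2],quat(np.radians(91)))
r=bot.get_image("wrist");cv2.imwrite("pics/wrist8.png",r["image"]);pickle.dump(r,open("wrist8.pkl","wb"))
o=bot.observe();print(o["clock"],o["position"],o["q"],o["width"])
p=proj(r,[.515,.265,.06]).astype(int);print(p)
b=r["image"][p[1]-60:p[1]+70,p[0]-65:p[0]+65].astype(float);print(p[0]-65,p[1]-60)
cv2.imwrite("pics/sh8.png",cv2.resize(np.clip(255*(b/255.)**.6,0,255).astype(np.uint8),(585,585),interpolation=2))
```

```text
15.35 [0.5853 0.2634 0.1997] [ 0.3655  0.396   1.0663 -0.0004  1.6799 -1.2203] 0.012555135462439995
[320 130]
255 70
```

View pics/wrist8.png

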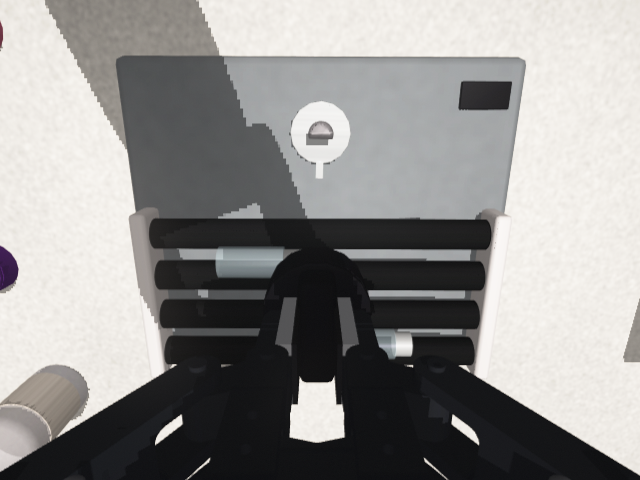

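View pics/sh8.png

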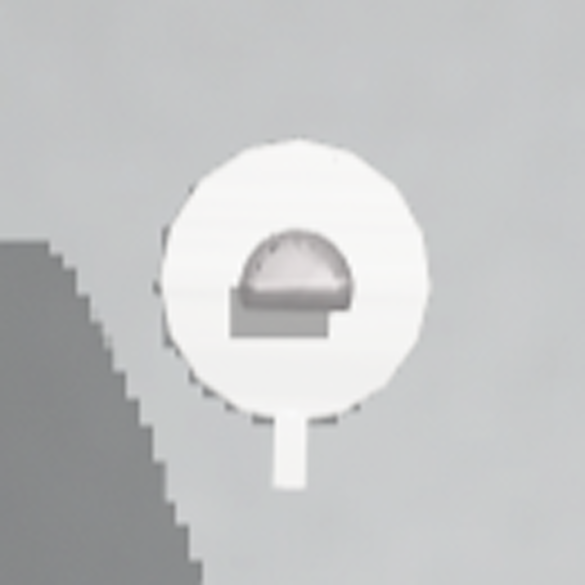

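Run:
```python
from sh import *
r=pickle.load(open("wrist8.pkl","rb"));im=r["image"]
k=lambda x,y:(255+(x+.5)/4.5-.5,70+(y+.5)/4.5-.5)
m=(im.min(2)>200).astype(np.uint8)
roi=np.zeros_like(m);roi[90:190,280:360]=1;m&=roi
n,l,st,ce=cv2.connectedComponentsWithStats(m);i=1+np.argmax(st[1:,4]);m=(l==i).astype(np.uint8);print(st[i])
c=max(cv2.findContours(m,0,1)[0],key=cv2.contourArea)
core=np.array([p for p in c[:,0] if p[1]<158 ],np.int32);e=cv2.fitEllipse(core.reshape(-1,1,2));print(e)
ys,xs=np.nonzero(m);t=ys>166;print("tab x",xs[t].mean(),"bottom",ys.max())
C=shaft(r,(xs[t].mean(),ys.max()+.5),e[0])
a=onz(r,*k(240,290),.088);b=onz(r,*k(350,292),.088);print("flat",a,b,np.degrees(np.arctan2((b-a)[1],(b-a)[0]))-90)
# tip: taper top; round back edge at crop y=230 (8mm minus taper: outer 16mm dia at z .084), sides 240..352
bk=onz(r,*k(296,230),.084);L=onz(r,*k(240,285),.084);R=onz(r,*k(353,285),.084);print("back",bk,"C from back",bk[0]+.008,"sides",L,R,(L+R)/2)
ft=onz(r,*k(296,310),.084);print("flat at",ft,"C from flat",ft[0]-.003)
# knob in hand
o=bot_tcp=np.array([.5853,.2634]);z=.1997-.0250
for v,h in((246,0),(265,.022)):
    P=onz(r,317,v,z+h);print(P)
```

```text
[ 291  101   60   78 2431]
((320.1925048828125, 131.72792053222656), (58.10245132446289, 60.83213806152344), 1.3660781383514404)
tab x 319.0246913580247 bottom 178
collar [0.5156 0.2646 0.06  ] tab [0.5481 0.2644 0.0575] 0.03255492100149172 yaw -0.3797832946183089
flat [0.5165 0.2567 0.088 ] [0.5165 0.272  0.088 ] -0.08881218682593328
back [0.5084 0.2644 0.084 ] C from back 0.5164168348522737 sides [0.5159 0.2566 0.084 ] [0.5157 0.2725 0.084 ] [0.5158 0.2646 0.084 ]
flat at [0.5192 0.2646 0.084 ] C from flat 0.5162110740424009
[0.5625 0.2631 0.1747]
[0.5635 0.2631 0.1967]
```

Shaft is at (0.516, 0.2646) and faces −0.3° (collar, tab length, flat and sides agree to about 1 mm). The knob is centred on the TCP within 0.5 mm. Inserting.

Run:
```python
from sh import *
from bench import bot
q=quat(np.radians(89.7));p=[.516,.2647]
bot.move_to([*p,.14],q);bot.dwell(.3)
o=bot.observe();print(o["clock"],o["position"],o["wrist_force"])
p2=[2*p[0]-o["position"][0],2*p[1]-o["position"][1]];print(p2)
bot.move_l([*p2,.117],max_speed=.06);f0=bot.observe()["wrist_force"]
for z in(.112,.108,.104,.100,.096):
    hit=bot.move_l([*p2,z],max_speed=.04,threshold=12)
    o=bot.observe();print(z,hit,o["position"],o["wrist_force"]-f0,o["torque"],o["width"])
    if hit:break
r=bot.get_image("wrist");cv2.imwrite("pics/wrist9.png",r["image"])
r=bot.get_image("scene");cv2.imwrite("pics/scene9.png",cv2.resize(r["image"][170:350,380:540],(640,600)[::1]))
print(bot.observe()["clock"])
```

```text
16.1083 [0.517  0.2646 0.1408] [-0.1383  0.286   0.5064]
[np.float64(0.5150420864307272), np.float64(0.2648353967415823)]
0.112 False [0.5149 0.2648 0.1118] [ 1.1437 -0.0232 -0.5492] [ 0.0051 -0.0134 -0.022 ] 0.012495946647915207
0.108 False [0.5154 0.2648 0.1079] [ 2.433   1.0623 -1.3109] [ 0.0571 -0.5326  0.0031] 0.012799453092236422
0.104 False [0.5153 0.2648 0.1038] [ 3.9961  0.4737 -2.0705] [ 0.0772 -0.7626  0.0163] 0.012665726106655303
0.1 False [0.5153 0.2648 0.0997] [ 4.9647  1.3775 -3.4589] [ 0.142  -1.0364 -0.0053] 0.012228836390305677
0.096 False [0.5153 0.2648 0.0957] [ 4.8598  1.0298 -2.389 ] [ 0.1457 -1.0383 -0.0111] 0.012403151162734698
18.0167
```

View pics/scene9.png

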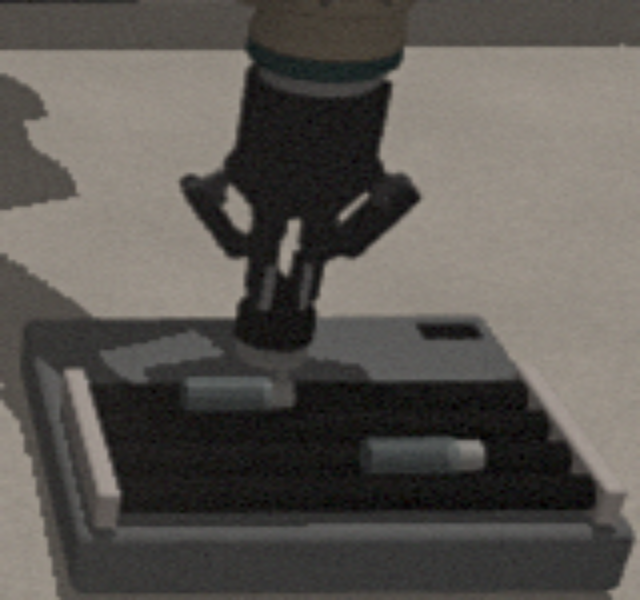

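Knob has gone down onto the shaft without resistance (TCP 0.0957, underside about 0.0707). There is a 5 N sideways pull in x, so I relieve that first and then press down.

Run:
```python
from sh import *
from bench import bot
pr=lambda s,o:print(s,round(o["clock"],2),o["position"],o["wrist_force"],o["torque"],round(o["width"],4))
pr("a",bot.observe())
bot.move_l([.5158,.2647,.0957],max_speed=.02);bot.dwell(.2);pr("b",bot.observe())
for z in(.0945,.093,.091,.089,.0875,.086,.0845,.083):
    hit=bot.move_l([.5158,.2647,z],max_speed=.02,threshold=14)
    o=bot.observe();pr((z,hit),o)
    if hit or o["wrist_force"][2]>22:break
r=bot.get_image("wrist");cv2.imwrite("pics/wrist10.png",r["image"])
r=bot.get_image("scene");cv2.imwrite("pics/scene10.png",r["image"])
```

```text
a 18.02 [0.5153 0.2648 0.0957] [ 5.5067  0.4997 -2.3712] [ 0.1708 -1.0868 -0.0558] 0.0126
b 18.47 [0.5155 0.2647 0.0954] [ 2.0119  0.4588 -1.8107] [ 0.0809 -0.5074 -0.0144] 0.0123
(0.0945, False) 18.72 [0.5157 0.2647 0.095 ] [-0.8977 -0.1589  2.0167] [-0.0614  0.0039 -0.0678] 0.0126
(0.093, False) 18.97 [0.5158 0.2648 0.0933] [-0.5228 -0.8641  3.6313] [-0.0705  0.1442 -0.0094] 0.0122
(0.091, False) 19.22 [0.5158 0.2648 0.0913] [-1.4295 -1.6796  6.5199] [-0.0939  0.2169 -0.0221] 0.0124
(0.089, False) 19.47 [0.5158 0.2648 0.0896] [-2.8312 -1.1166  6.9137] [-0.2023  0.3995 -0.036 ] 0.0124
(0.0875, False) 19.72 [0.5159 0.2648 0.0883] [-2.8525 -0.4383  7.4192] [-0.2039  0.4708  0.0381] 0.012
(0.086, False) 19.97 [0.5159 0.2648 0.087 ] [-2.718  -1.9545  8.5099] [-0.2518  0.5494  0.0132] 0.0126
(0.0845, False) 20.22 [0.5161 0.2649 0.0867] [-4.8645 -2.6188 14.555 ] [-0.4393  1.0091  0.0316] 0.0122
(0.083, False) 20.47 [0.5163 0.265  0.0865] [-8.8747 -4.0719 21.7055] [-0.7513  1.5712  0.0207] 0.0121
```

Run:
```python
from sh import *
from bench import bot
bot.dwell(.8);o=bot.observe();print(o["clock"],o["position"],o["wrist_force"],o["width"])
r=bot.get_image("scene");cv2.imwrite("pics/scene11.png",r["image"]);t=bot.get_image("top");cv2.imwrite("pics/top11.png",t["image"])
w=bot.get_image("wrist");cv2.imwrite("pics/wrist11.png",w["image"])
```

```text
21.3667 [0.5163 0.265  0.0865] [-9.4265 -3.4255 21.8939] 0.01248414523527362
```

View pics/scene11.png

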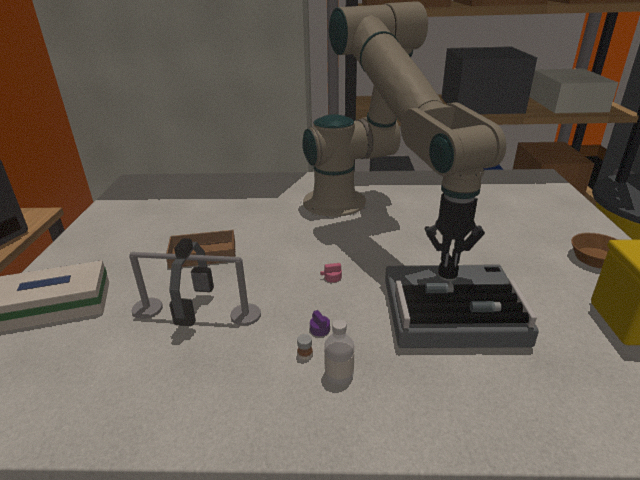

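View pics/wrist11.png

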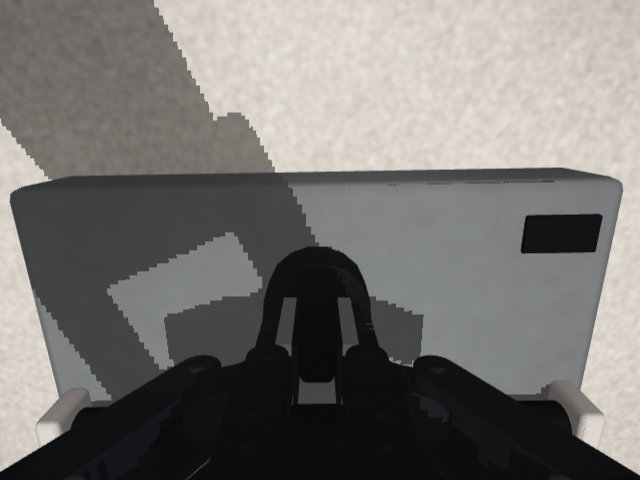

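View pics/top11.png

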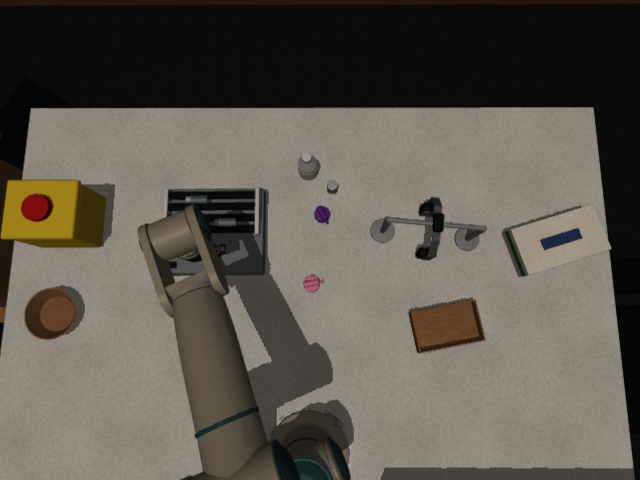

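The headset hangs astride the bar, at top (432,225). The gel, vial and tray are unmoved at top (308,165), (332,186) and (446,325). The knob's rear edge is still at wrist row 247, so it hasn't slipped in the grip. Handing in.

```bash
python3 -c "
from bench import bot
print(bot.close_job())"
```

```text
the job is handed in; nothing more can be done
None
```

The headset is hanging on the rail, and the knob is on the shaft and held pressed down to the stop. I handed the job in at about 21.5 s of the 54 s allowed; no verdict is reported.

- **Headset:** I gripped it by its block, lowered it over the middle of the bar with one ear cup on each side, and let go. It touched the bar at a fingertip height of 0.1698 m, against 0.170 m expected. The last pictures still show it hanging there.
- **Knob:** I picked up the black knob, turned it to the shaft's flat (about −0.3°), and pushed it on. The push met about 4 to 8.5 N of spring force, then a hard stop at a fingertip height of 0.0865 m, against 0.087 m expected for fully on and fully down. I held it there with about 22 N for a second and it did not move or slip.
- **Other things:** the bottle, vial, tray and both look-alike knobs are where they were in the pictures.
- **Disagreements:** a sideways force of about 5 N built up while the knob was going on, and I shifted the arm to relieve it. About 9 N sideways remained in the final press. The top view put the knob's direction about 5° off the wrist view; I used the wrist view.

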